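# Vacuum leak test of a capped syringe

### The job

Leak-test the capped syringe: lay its barrel in the holder with the finger flange in the slot and the blue cap at the jaw end, press it down past the sprung blue jaw until it is fully seated, then draw the plunger back until the front edge of the black stopper stands at the red line. The vacuum pulls the plunger back, so finish while still holding it steady at the red line, with the barrel seated. Leave the beaker, the crucible and the brown jar where they stand.

Things in the scene. Friction and masses are not known exactly. Their poses are not given: they have to be found in the camera images.
- syringe_mid (a point): Centre of the clear barrel of a 30 ml syringe, on its axis; at first 12 mm above the bench on which it lies. Local x runs along the axis from the plunger end to the capped nozzle. Barrel 24.4 mm outside diameter, 97 mm long (local x -48.5 to +48.5 mm); blue cap 11 mm in diameter, to x +73.5 mm. Thin black scale marks every 12.7 mm. 45 to 75 g with plunger.
- flange (a point): Centre of the barrel's finger flange, 46.5 mm from the barrel's centre towards the plunger end: 4 mm thick along the axis, 38 mm wide across local y, only as high as the barrel, so that it lies flat and does not roll. Same axes as the syringe.
- red_line (a point): Point on the barrel's axis in the middle of the 2 mm wide red ring (the 30 ml line), 30 mm from the barrel's centre towards the plunger end.
- plunger (a joint): How far the white plunger is drawn out, m: 0 = stopper at the nozzle end, 0.076 = front edge (nozzle side) of its 9 mm long black stopper at the red line, 0.092 = end stop. Starts at 0.036 to 0.046. Trapped air pulls it back towards 0.041 like a spring of 350 N/m (12 N at the red line), the seal rubs with 2.5 N; let go, it runs back.
- thumb_rest (a point): Centre of the round white thumb rest at the plunger's end, on the axis: 24 mm in diameter, 4 mm thick along the axis. From the barrel's centre it lies 66.5 mm plus the joint value of the plunger. Between it and the flange runs the bare white rod, cross-shaped section 13 mm wide and high, about 52 to 62 mm long at the start. Same axes as the syringe.
- holder: Fixed syringe holder. Origin under the middle of its aluminium base plate (150 x 100 x 10 mm) on the bench. Local x runs along the syringe's place from the plunger end to the cap end, z up. Between rear saddle and front fork (local x -35 to +20 mm) the barrel is free on both sides and below for the fingers, down to the base plate.
- seat (a point): Where the barrel's centre (syringe_mid) lies when seated with the flange in the middle of the slot: on the holder's middle line, 47 mm above the bench. The barrel can shift 3.5 mm either way along the slot. Same axes as the holder.
- slot (a point): Middle of the flange's slot at the seated axis, holder local x -46.5 mm. 11 mm wide along x, between the low white saddle (x -41 to -35 mm) and the notched rear plate (x -59 to -52 mm, up to 63 mm above the bench, notch 22 mm wide for the plunger rod). The flange bears on the plate when the plunger is drawn.
- fork (a point): Middle of the white front fork at the seated axis, holder local x +28 mm; it spans x +20 to +36 mm. Between its cheeks it is 27.4 mm wide. Fixed cheek with flared lip (to 69 mm above the bench) on the -y side; the jaw is on the +y side.
- jaw (a joint): Sprung blue jaw on the front fork, 7 mm wide, top 82 mm above the bench, tab to 34 mm from the middle line. 0 = closed, the sloping nose reaching over the barrel's place to 5 mm from the middle. Pressing the barrel down (5 to 10 N) swings it outwards by about 0.25 rad, beginning 30 mm above the seat; it springs back to 0 over the barrel.
- beaker: Bystander: glass beaker, 52 mm in diameter, 70 mm high, on the bench; origin at the centre of its underside.
- crucible: Bystander: white porcelain crucible with lid, 50 mm in diameter, 50 mm high; origin at the centre of its underside.
- reagent: Bystander: brown glass jar with black cap, 48 mm in diameter, 70 mm high; origin at the centre of its underside.

How it is judged:
By the outcome, as a careful person would: the job done as asked, in the order asked, and still so for the second after the job is handed in, while the arm keeps its last pose, push and grip.
It also fails if it takes over 58 s, if anything falls off the work surface, if the arm or the gripper's body presses on something with over 40 N, if the wrist force passes 120 N, or if a joint passes its speed limit or range.

### The arm

A 6-joint arm with a two-finger parallel gripper is mounted at the origin on the work surface. World frame = base frame: x ahead of the robot, y to its left, z up, the work surface at z = 0. Lengths are in m, angles in rad, forces in N, time in s.
With the tool pointing down it reaches from about 0.25 to 0.725 m from the base axis. Payload 9.7 kg.
Tool frame: the origin (TCP) lies on the centre line of the jaws, within the pads' length; the fingertips stand 11 mm ahead of it and the grasp point (between the pads) lies 8 mm behind it (arm.nose_length is the distance from the TCP to the fingertips, in m); z points along the fingers, x is the direction in which the jaws open and shut, and the axes are right-handed (so a half turn about z gives the same grasp; the last joint's range is limited). The gripper opens to 85 mm and grips with 20 to 120 N. Pads are 22 mm wide; open, the fingers measure 114 mm over their backs; the gripper's body (76 mm by 85 mm) begins 54 mm behind the grasp point. The pads swing forward as they close: fully open they stand 13 mm farther back than shut.
Start: joints at [1.144, 0.087, 0.176, 1.66, 0, 1.571], TCP at [0.228, 0.501, 0.242] pointing down, gripper open.
Joint ranges: [-3.13, 3.13], [-0.85, 1.81], [-1.15, 1.24], [-2.2, 2.28], [-1.44, 1.52], [-3.14, 3.14]. Speed limits (rad/s): [2.22, 2.22, 2.57, 3.14, 3.14, 3.14].

### API

Orientations are given as a unit quaternion [w, x, y, z].
In Python, from rig import arm gives the robot as it stands.
- The arm moves only by the tool move_arm, never from a script. Its argument "commands" is a list that holds one entry, the list of rows, each a list of 5 numbers: the finger opening in cm, from 0 to 8.54, then the shift along the tool's x, y, z in cm, then the turn about the tool's z in rad. A call has 1 to 8 rows; each row shifts and turns the commanded pose from where the row before left it, along the tool's axes as they then stand; what a row does not reach is not made up. A row lasts 1/8 s, in which the tool goes at most 62.5 mm and 10.7 degrees, less where a joint would pass 70% of its speed; a pose out of reach is approached as far as the arm can. A call is refused whole if a number of a shift passes 6.25 or a number of a turn 0.188, either way. A call with a gripper value outside its range is refused whole. The fingers move at their own pace and stop on an object; "squeeze" is the grip in N (left out, the last holds). Time passes only in rows, so rows that do not move let the fingers close. It gives the time, the measured TCP pose, the force and the opening at its end, in the units of the state.
- arm.observe(): the state, without advancing time (a new reading comes with each control period).
- arm.get_image(name): name is "scene" or "top" or "wrist"; returns a dict with "frame" (480x640x3 uint8, red, green, blue), "depth" (480x640 float32, m along the optical axis (not along the pixel's ray), 0 where there is no reading), "K" (3x3 intrinsics, pixels), "eye" and "rotation" of the camera in the world. Camera axes: x right, y up, looking along -z (the intrinsics and any distortion apply to the point x, -y, -z); pixel columns grow to the right and rows downward; lengths in m; the calibration is good to about 2 mm. A picture is of the moment at which its call begins.
- arm.sign_off(): hands the job in, once; it reports no verdict.
The state is a dict: "time": time; "qpos": joint angles; "joint_vel": joint speeds; "joint_efforts": joint torques, N m; "tcp_pos": TCP position; "ee_rot": TCP orientation; "ft_force": force on the tool from outside, world axes, zero at the start; "moment": the same for the moment, N m; "opening": finger opening in m.
Only numpy, scipy, OpenCV 4.12 (cv2) and the standard library are available. Lean on these libraries where they do the work, as an engineer would, in place of code of your own. Each camera call takes 0.05 s, during which the arm holds its last target. There are 200 camera calls.

## Working session

There is one attempt and no reset: what is moved stays moved. The work goes in short steps, Python scripts to look and compute and a tool call to move; the robot and the scene stay as the last step left them, time stands still between calls to the robot, and variables do not carry over. Pictures are saved under pics/ and viewed, about 8 in all and at most 12, crops included, and the job is handed in when it is done.

Besides the shell and the picture viewer there is one more tool, called after "Emit:" in YAML: its name, and indented under it one key for each argument. move_arm: Moves the arm, as the interface text tells. Its arguments: {"type":"object","properties":{"commands":{"type":"array","items":{"type":"array","items":{"type":"array","items":{"type":"number"}}}},"squeeze":{"type":"number"}},"required":["commands"]}

```bash
mkdir -p pics; ls
cat > h.py <<'E'
import numpy as np, cv2
from rig import arm
def shot(n,fn=None):
    d=arm.get_image(n)
    if fn: cv2.imwrite('pics/'+fn,d['frame'][:,:,::-1])
    return d
def pts(d):
    K=d['K'];z=d['depth'];v,u=np.mgrid[:480,:640]
    p=np.stack([(u-K[0,2])/K[0,0]*z,-(v-K[1,2])/K[1,1]*z,-z],-1)
    return p@np.array(d['rotation']).T+np.array(d['eye'])
def ray(d,u,v,h):
    K=d['K'];r=np.array([(u-K[0,2])/K[0,0],-(v-K[1,2])/K[1,1],-1])
    r=np.array(d['rotation'])@r;e=np.array(d['eye']);return e+r*(h-e[2])/r[2]
E
python3 - <<'E'
from h import *
s=arm.observe();print({k:np.round(v,3) for k,v in s.items()})
for n in ['top','scene']:
    d=shot(n,n+'0.png');print(n,d['K'],d['eye'],np.round(d['rotation'],3),[k for k in d])
    np.savez(n+'0.npz',**d)
E
```

```text
pics
{'time': np.float64(0.0), 'qpos': array([1.144, 0.087, 0.175, 1.66 , 0.   , 1.571]), 'joint_vel': array([-0.001,  0.002, -0.   ,  0.   , -0.   , -0.   ]), 'joint_efforts': array([-3.0000e-03, -5.2039e+01,  4.6480e+01,  1.6000e-02, -0.0000e+00,
        0.0000e+00]), 'tcp_pos': array([0.228, 0.5  , 0.242]), 'ee_rot': array([ 0.   ,  0.841,  0.541, -0.001]), 'ft_force': array([ 0.054,  0.146, -0.139]), 'moment': array([ 0.019, -0.04 , -0.08 ]), 'opening': np.float64(0.085)}
top [[516.86541705   0.         320.34660621]
 [  0.         516.86541705 244.53061367]
 [  0.           0.           1.        ]] [0.34146315 0.07448262 0.98030795] [-0.662 -0.081  0.088  0.74 ] ['frame', 'depth', 'K', 'eye', 'rotation']
scene [[595.40263746   0.         314.5792407 ]
 [  0.         595.40263746 236.45386071]
 [  0.           0.           1.        ]] [ 1.2329062  -0.31994881  0.75813076] [0.787 0.35  0.202 0.467] ['frame', 'depth', 'K', 'eye', 'rotation']
```

```bash
sed -i "s/^from rig.*/&\nfrom scipy.spatial.transform import Rotation as R\ndef rot(d):\n    w=d['rotation'];return R.from_quat([w[1],w[2],w[3],w[0]]).as_matrix()/; s/np.array(d\['rotation'\])/rot(d)/g" h.py; cat h.py
```

```text
import numpy as np, cv2
from rig import arm
from scipy.spatial.transform import Rotation as R
def rot(d):
    w=d['rotation'];return R.from_quat([w[1],w[2],w[3],w[0]]).as_matrix()
def shot(n,fn=None):
    d=arm.get_image(n)
    if fn: cv2.imwrite('pics/'+fn,d['frame'][:,:,::-1])
    return d
def pts(d):
    K=d['K'];z=d['depth'];v,u=np.mgrid[:480,:640]
    p=np.stack([(u-K[0,2])/K[0,0]*z,-(v-K[1,2])/K[1,1]*z,-z],-1)
    return p@rot(d).T+np.array(d['eye'])
def ray(d,u,v,h):
    K=d['K'];r=np.array([(u-K[0,2])/K[0,0],-(v-K[1,2])/K[1,1],-1])
    r=rot(d)@r;e=np.array(d['eye']);return e+r*(h-e[2])/r[2]
```

View pics/top0.png

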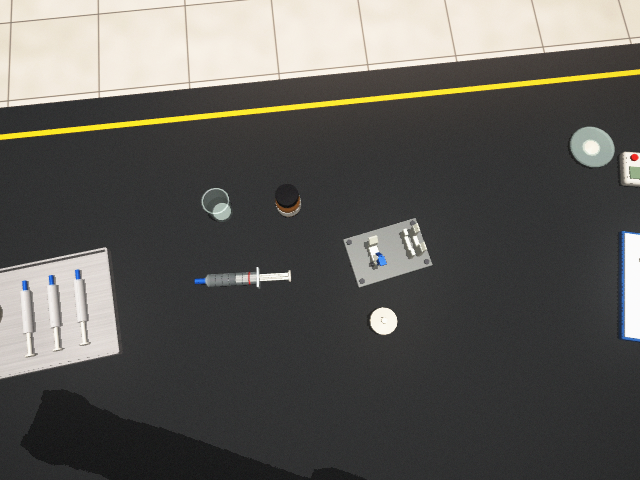

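View pics/scene0.png

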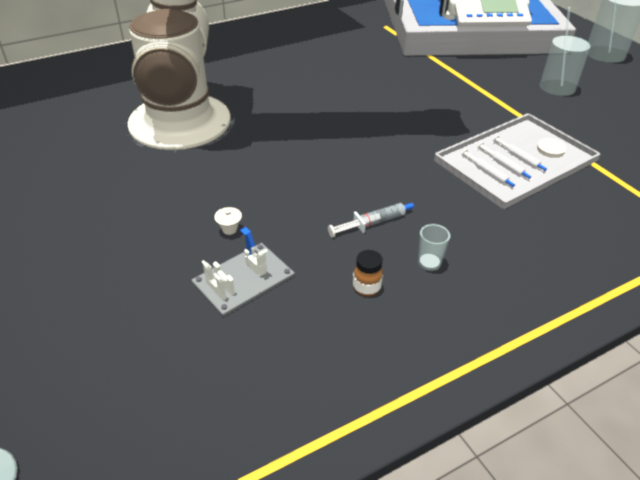

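```bash
cat > m.py <<'E'
from h import *
def load(n): return dict(np.load(n+'0.npz'))
d=load('top');f=d['frame'];P=pts(d);hsv=cv2.cvtColor(f,cv2.COLOR_RGB2HSV)
for c in [(0,0),(639,0),(0,479)]: print(c,ray(d,*c,0).round(3))
# base plate: depth-based
reg=np.zeros((480,640),bool);reg[205:300,330:445]=1
m=reg&(P[...,2]>.006)&(P[...,2]<.014)
print('plate med z',np.median(P[m][:,2]),m.sum(),'bench z',np.median(P[350:380,200:300,2]))
g=(reg&(hsv[...,2]>70)).astype(np.uint8)
n,l,st,_=cv2.connectedComponentsWithStats(g);i=1+st[1:,4].argmax()
c,_=cv2.findContours((l==i).astype(np.uint8),0,2)
r=cv2.minAreaRect(max(c,key=cv2.contourArea));print(r)
for b in cv2.boxPoints(r): print('corner',ray(d,*b,.01).round(4))
# screw corners darker spots? blue
s=np.zeros_like(reg);s[255:305,180:300]=1
for nm,mm,h in [('cap',s&(hsv[...,0]>100)&(hsv[...,0]<130)&(hsv[...,1]>150),.012),('jaw',reg&(hsv[...,0]>100)&(hsv[...,0]<130)&(hsv[...,1]>150),.07),('red',s&((hsv[...,0]<8)|(hsv[...,0]>172))&(hsv[...,1]>90)&(hsv[...,2]>80),.02),('white',s&(hsv[...,2]>180)&(hsv[...,1]<50),.012)]:
    v,u=np.nonzero(mm);print(nm,len(u),u.min(),u.max(),v.min(),v.max(),ray(d,u.mean(),v.mean(),h).round(4), np.median(P[mm][:,2]))
q=P[s&(P[...,2]>.006)];print('syr pts',len(q))
xy=q[:,:2];mu=xy.mean(0);w=np.linalg.svd(xy-mu,full_matrices=0)[2];t=(xy-mu)@w[0];print('axis',w[0],mu,t.min(),t.max(),mu+w[0]*t.min(),mu+w[0]*t.max())
z=cv2.resize(f[190:305,180:445][:,:,::-1],None,fx=3,fy=3,interpolation=2);cv2.imwrite('pics/c1.png',z)
E
python3 m.py
```

```text
(0, 0) [1.212 0.694 0.   ]
(639, 0) [ 1.054 -0.708  0.   ]
(0, 479) [0.22  0.658 0.   ]
plate med z 0.009604449049892883 3025 bench z -0.0004685205580297058
((387.4202880859375, 251.82992553710938), (51.244503021240234, 78.7396011352539), 73.0091781616211)
corner [0.5843 0.0073 0.01  ]
corner [ 0.6143 -0.1448  0.01  ]
corner [ 0.5143 -0.1582  0.01  ]
corner [ 0.4861 -0.0094  0.01  ]
cap 60 194 204 278 283 [0.5326 0.2867 0.012 ] 0.01600302352094285
jaw 76 377 386 253 265 [ 0.5239 -0.0528  0.07  ] 0.08073816799457256
red 20 248 250 272 284 [0.5252 0.1924 0.02  ] 0.022487820012629833
white 386 206 290 267 286 [0.5262 0.1648 0.012 ] 0.018733410722433508
syr pts 1023
axis [-0.3255512  -0.94552441] [0.52247788 0.20404698] -0.08904784089465465 0.18143583088720813 [0.55146751 0.28824389] [0.46341123 0.03249497]
```

View pics/c1.png

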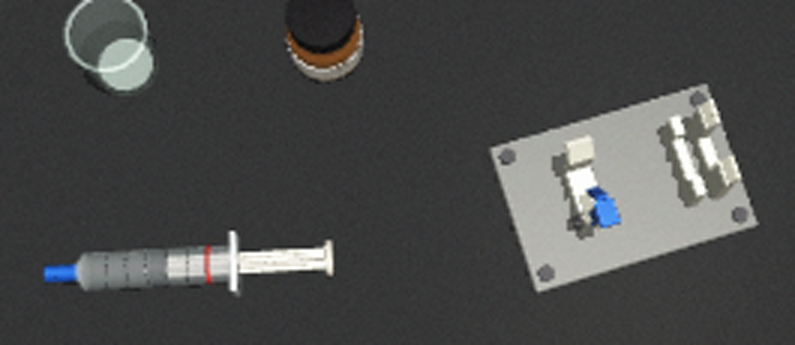

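Top crop shows the cap pointing left (px 195,280), the red line at px 249, and the holder centred near px (387,252) with its cap end also left. Next I move above the syringe for a close look.

Emit:
move_arm:
  commands:
    - [[8.5,-1.6,4.8,0.5,0],[8.5,-1.6,4.8,0.5,0],[8.5,-1.6,4.8,0.5,0],[8.5,-1.6,4.8,0.5,0],[8.5,-1.6,4.8,0.5,0],[8.5,-1.6,4.8,0.5,0],[8.5,-1.6,4.8,0.5,0],[8.5,-1.6,4.8,0.5,0]]
  squeeze: 60

```text
time: 1.1
tcp_pos: [0.5252, 0.2238, 0.2018]
ee_rot: [-0.0, 0.841, 0.541, -0.0]
ft_force: [1.3, 0.2, 1.0]
opening: 0.0849
```

Emit:
move_arm:
  commands:
    - [[8.5,0,0,0,0.175],[8.5,0,0,0,0.175],[8.5,0,0,0,0.175],[8.5,0,0,0,0.175],[8.5,0,0,0,0.175],[8.5,0,0,0,0.175],[8.5,0,0,0,0.175],[8.5,0,0,0,0]]

```text
time: 2.1
tcp_pos: [0.5241, 0.2251, 0.2019]
ee_rot: [0.0, 0.999, -0.04, -0.0]
ft_force: [0.7, 0.1, 0.5]
opening: 0.0851
```

Run:
```python
from h import *
s=arm.observe();print({k:np.round(v,4) for k,v in s.items() if k in('time','tcp_pos','ee_rot','ft_force','qpos','opening')},arm.nose_length)
d=shot('wrist','w1.png');np.savez('w1.npz',**d);print(d['eye'],d['rotation'])
```

```text
{'time': np.float64(2.1), 'qpos': array([0.4057, 0.1252, 0.1393, 1.5856, 0.    , 2.0563]), 'tcp_pos': array([0.5241, 0.2251, 0.2019]), 'ee_rot': array([ 1.000e-04,  9.992e-01, -3.990e-02, -3.000e-04]), 'ft_force': array([0.6849, 0.0937, 0.5208]), 'opening': np.float64(0.0851)} 0.011
[0.53122647 0.30540521 0.33385892] [ 0.98655757 -0.15839452  0.00668183 -0.03963197]
```

View pics/w1.png

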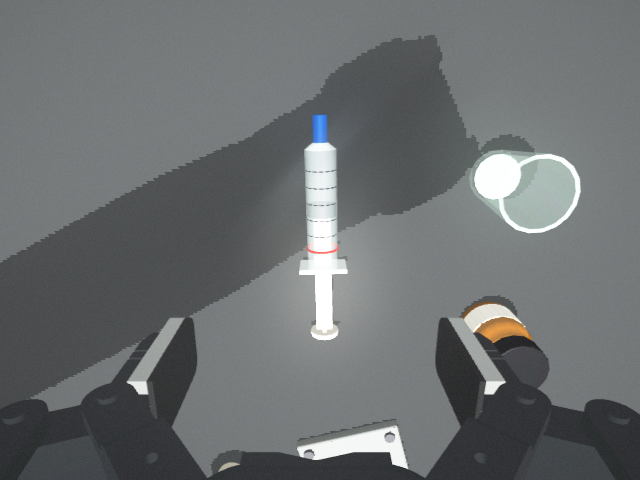

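```bash
cat > syr.py <<'E'
from h import *
def syr(d,z0=.012,box=(90,345,280,360)):
    f=d['frame'];P=pts(d);hsv=cv2.cvtColor(f,cv2.COLOR_RGB2HSV)
    s=np.zeros((480,640),bool);s[box[0]:box[1],box[2]:box[3]]=1
    blue=s&(hsv[...,0]>100)&(hsv[...,0]<130)&(hsv[...,1]>150)
    red=s&((hsv[...,0]<8)|(hsv[...,0]>172))&(hsv[...,1]>90)&(hsv[...,2]>80)
    v,u=np.nonzero(blue)
    tip=ray(d,u[v<=v.min()+1].mean(),v.min()-.5,z0+.003);base=ray(d,u[v>=v.max()-1].mean(),v.max()+.5,z0+.0055)
    cc=ray(d,u.mean(),v.mean(),z0+.0045)
    v,u=np.nonzero(red);um=(u.min()+u.max())/2
    k=abs(u-um)<4;r=ray(d,um,v[k].mean(),z0+.0122)
    print('cap px',len(v),'tip',tip.round(4),'base',base.round(4),'cen',cc.round(4),'red',r.round(4),'z',np.median(P[blue][:,2]),np.median(P[red][:,2]))
    return tip,base,cc,r
if __name__=='__main__':
    d=dict(np.load('w1.npz'));tip,base,cc,r=syr(d)
    a=cc-r;a=a[:2]/np.linalg.norm(a[:2]);print('yaw',np.degrees(np.arctan2(a[1],a[0])),'dist tip-red',np.linalg.norm((tip-r)[:2]),'base-red',np.linalg.norm((base-r)[:2]))
    print('mid',r[:2]+.03*a, base[:2]-.0485*a)
E
python3 syr.py
```

```text
cap px 65 tip [0.5327 0.2951 0.015 ] base [0.5312 0.2761 0.0175] cen [0.5321 0.2857 0.0165] red [0.5267 0.1917 0.0242] z 0.017133886351423044 0.023254493921640196
yaw 86.7323648730074 dist tip-red 0.10353220977987217 base-red 0.08454613218301014
mid [0.52845711 0.22165605] [0.52846027 0.22771115]
```

The wrist view shows the syringe vertical in the image (cap at px (320,128), red line at (322,249)). The tip-to-red distance measures 103.5 mm against 103.5 expected. Descending.

Emit:
move_arm:
  commands:
    - [[8.5,0.45,0,3.0,-0.022],[8.5,0,0,4.0,0],[6.0,0,0,4.0,0],[6.0,0,0,4.0,0],[6.0,0,0,2.0,0],[6.0,0,0,1.2,0],[6.0,0,0,0.5,0],[6.0,0,0,0,0]]

```text
time: 3.15
tcp_pos: [0.529, 0.2249, 0.0158]
ee_rot: [-0.0, 1.0, -0.029, 0.0]
ft_force: [0.4, -0.7, -0.4]
opening: 0.0603
```

Emit:
move_arm:
  commands:
    - [[1,0,0,0,0],[1,0,0,0,0],[1,0,0,0,0],[1,0,0,0,0],[1,0,0,0,0],[1,0,0,0,0]]
  squeeze: 80

```text
time: 3.9
tcp_pos: [0.5293, 0.2251, 0.0164]
ee_rot: [-0.0, 1.0, -0.029, 0.001]
ft_force: [-0.1, 0.3, 6.5]
opening: 0.0215
```

Run:
```python
from h import *
d=shot('wrist');np.savez('w2.npz',**d)
d2=shot('scene')
a=d['frame'][60:480,120:520];b=cv2.resize(d2['frame'][160:260,310:450],(588,420),interpolation=2)
cv2.imwrite('pics/w2.png',np.hstack([cv2.resize(a,(210,220)),]) [:,:,::-1]) if 0 else cv2.imwrite('pics/w2.png',cv2.resize(np.hstack([a,b]),(800,340))[:,:,::-1])
print(arm.observe()['ft_force'],arm.observe()['moment'])
```

```text
[-1.09091021 -0.97294398  6.15663886] [-0.10653331  0.20487211 -0.00651911]
```

View pics/w2.png

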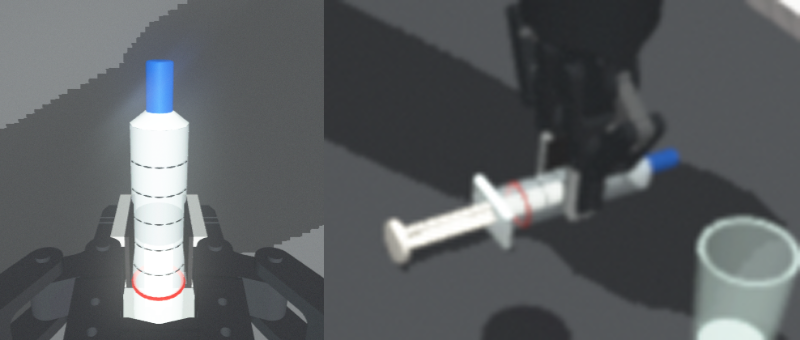

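The barrel sits between the pads (left half, axis at x≈160; scale marks and red ring at y≈285 are visible). I'll lift a little and check that it holds.

Emit:
move_arm:
  commands:
    - [[1,0,0,-0.5,0],[1,0,0,-1.5,0],[1,0,0,-3,0],[1,0,0,-3,0],[1,0,0,0,0],[1,0,0,0,0]]

```text
time: 4.75
tcp_pos: [0.5286, 0.2248, 0.0952]
ee_rot: [0.0, 1.0, -0.03, -0.0]
ft_force: [-0.0, 0.2, -0.2]
opening: 0.0212
```

Run:
```python
from h import *
from syr import syr
s=arm.observe();print(s['tcp_pos'],s['ft_force'],s['opening'])
d=shot('wrist','w3.png');np.savez('w3.npz',**d)
d2=dict(np.load('w2.npz'))
for e,z in((d2,.012),(d,.092)):
    tip,base,cc,r=syr(e,z,(60,480,200,440))
    a=cc-r;a=a[:2]/np.linalg.norm(a[:2]);print('yaw',np.degrees(np.arctan2(a[1],a[0])),np.linalg.norm((tip-r)[:2]),'mid',r[:2]+.03*a)
    f=e['frame'];hsv=cv2.cvtColor(f,cv2.COLOR_RGB2HSV);b=(hsv[...,0]>100)&(hsv[...,0]<130)&(hsv[...,1]>150);v,u=np.nonzero(b);print(u.min(),u.max(),v.min(),v.max())
t=shot('top');np.savez('t3.npz',**t);P=pts(t);h=cv2.cvtColor(t['frame'],cv2.COLOR_RGB2HSV)
b=(h[...,0]>100)&(h[...,0]<130)&(h[...,1]>150);b[:,:150]=0;b[:,330:]=0;b[:230]=0;v,u=np.nonzero(b);print('top cap',len(u),u.mean(),v.mean(),P[b].mean(0),ray(t,u.mean(),v.mean(),.095))
```

```text
[0.52862172 0.22478167 0.09518805] [-0.04180492  0.23419459 -0.18748841] 0.02119025523023415
cap px 346 tip [0.5342 0.2956 0.015 ] base [0.5332 0.2757 0.0175] cen [0.5339 0.2862 0.0165] red [0.5275 0.1915 0.0242] z 0.017152857486383344 0.02300935745911939
yaw 86.12501907132628 0.10432335796649769 mid [0.52954822 0.22138617]
300 333 134 198
cap px 360 tip [0.5336 0.2957 0.095 ] base [0.5326 0.2754 0.0975] cen [0.5331 0.2858 0.0965] red [0.527  0.1923 0.1042] z 0.09595492544805098 0.1016390725126145
yaw 86.21224063666908 0.10356334807041989 mid [0.5289405  0.22226374]
300 333 133 199
top cap 0 nan nan [nan nan nan] [nan nan nan]<stdin>:11: RuntimeWarning: Mean of empty slice.
  ret = ret.dtype.type(ret / rcount)
  ret = um.true_divide(
```

Lift verified: the cap rose 78.8 mm with the TCP, so the grip is firm and the barrel axis is about 4.4 mm below the TCP. Now I compute the holder pose from the first top image.

```bash
cat > hold.py <<'E'
from h import *
d=dict(np.load('top0.npz'))
g=cv2.cvtColor(d['frame'],cv2.COLOR_RGB2GRAY)
c=np.array([[490,148],[707,85],[757,225],[538,292]],np.float32)/3+np.float32([180,190])-.33
c=cv2.cornerSubPix(g,c.reshape(-1,1,2).copy(),(3,3),(-1,-1),(3,50,.01)).reshape(-1,2)
Q=np.array([ray(d,*q,.01)[:2] for q in c]);print(c,Q.round(4))
print([np.linalg.norm(Q[i]-Q[(i+1)%4]).round(4) for i in range(4)])
ax=(Q[0]-Q[1])+(Q[3]-Q[2]);ay=(Q[3]-Q[0])+(Q[2]-Q[1]);print('centre',Q.mean(0).round(4),np.degrees(np.arctan2(ax[1],ax[0])),np.degrees(np.arctan2(ay[1],ay[0]))-90)
E
python3 hold.py
```

```text
[[342.93744 239.39177]
 [414.6973  217.46939]
 [432.21155 264.26126]
 [358.54623 286.66867]] [[ 0.5831  0.0062]
 [ 0.6116 -0.1387]
 [ 0.5155 -0.1577]
 [ 0.4881 -0.0121]]
[np.float64(0.1476), np.float64(0.0979), np.float64(0.1482), np.float64(0.0968)]
centre [ 0.5495 -0.0756] 100.8897023485818 -258.9509224046056
```

Emit:
move_arm:
  commands:
    - [[1,0.6,4.3,-4.0,0],[1,0.6,4.3,-4.0,0],[1,0.6,4.3,-2.5,0],[1,0.6,4.3,0,0],[1,0.6,4.3,0,0],[1,0.6,4.3,0,0],[1,0.6,4.3,0,0],[1,0.6,4.3,0,0]]

```text
time: 5.85
tcp_pos: [0.556, -0.1228, 0.1993]
ee_rot: [-0.0, 1.0, -0.029, -0.001]
ft_force: [0.4, 0.6, -0.4]
opening: 0.0216
```

Emit:
move_arm:
  commands:
    - [[1,0,0,0,-0.125],[1,0,0,0,-0.126],[1,0,0,0,0],[1,0,0,0,0]]

```text
time: 6.35
tcp_pos: [0.5562, -0.1213, 0.1998]
ee_rot: [-0.0, 0.996, 0.095, -0.0]
ft_force: [-0.6, 0.1, -0.3]
opening: 0.0215
```

Run:
```python
from h import *
s=arm.observe();print({k:np.round(v,4) for k,v in s.items() if k in('time','tcp_pos','ee_rot','ft_force','qpos','opening')})
d=shot('wrist','w4.png');np.savez('w4.npz',**d);print(d['eye'],d['K'][0,0])
```

```text
{'time': np.float64(6.35), 'qpos': array([-0.2147,  0.1222,  0.1319,  1.5813, -0.    ,  1.1666]), 'tcp_pos': array([ 0.5562, -0.1213,  0.1998]), 'ee_rot': array([-1.000e-04,  9.955e-01,  9.460e-02, -4.000e-04]), 'ft_force': array([-0.5883,  0.1284, -0.344 ]), 'opening': np.float64(0.0215)}
[ 0.54183852 -0.04222702  0.3318155 ] 420.66200954962204
```

View pics/w4.png

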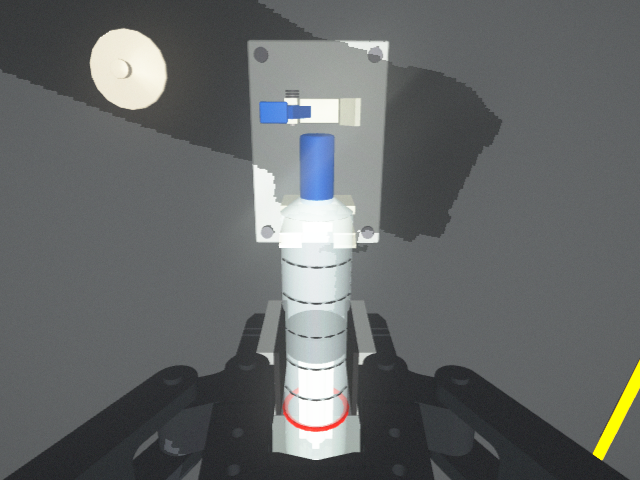

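The plate is fully visible here: corners at about (248,41), (388,41), (379,242), (257,242), with the blue jaw at (285,112). I compute the holder and the held syringe from the same camera.

```bash
cat > hold2.py <<'E'
from h import *
from syr import syr
d=dict(np.load('w4.npz'));P=pts(d)
g=cv2.cvtColor(d['frame'],cv2.COLOR_RGB2GRAY)
c=np.float32([[248,41],[388,41],[379,242],[257,242]])
c=cv2.cornerSubPix(g,c.reshape(-1,1,2).copy(),(4,4),(-1,-1),(3,50,.01)).reshape(-1,2)
Q=np.array([ray(d,*q,.01)[:2] for q in c]);print(c,Q.round(4))
print([np.linalg.norm(Q[i]-Q[(i+1)%4]).round(4) for i in range(4)])
ax=(Q[0]-Q[3])+(Q[1]-Q[2]);ay=(Q[0]-Q[1])+(Q[3]-Q[2]);print('centre',Q.mean(0).round(4),np.degrees(np.arctan2(ax[1],ax[0])),np.degrees(np.arctan2(ay[1],ay[0]))-90)
print('plate z',np.median(P[80:95,300:340,2]))
tip,base,cc,r=syr(d,.1954,(120,480,200,440))
a=cc-r;a=a[:2]/np.linalg.norm(a[:2]);print('yaw',np.degrees(np.arctan2(a[1],a[0])),np.linalg.norm((tip-r)[:2]),'mid',r[:2]+.03*a)
E
python3 hold2.py
```

```text
[[247.47922  40.23839]
 [387.92902  40.67752]
 [377.44525 241.94405]
 [256.11478 241.4427 ]] [[ 0.4873 -0.0123]
 [ 0.5836  0.0058]
 [ 0.6109 -0.1398]
 [ 0.5146 -0.1578]]
[np.float64(0.0979), np.float64(0.1482), np.float64(0.098), np.float64(0.1481)]
centre [ 0.5491 -0.076 ] 100.61748688922958 -259.37726438412324
plate z 0.0103881178975265
cap px 410 tip [ 0.53   -0.0502  0.1984] base [ 0.5496 -0.071   0.2009] cen [ 0.5418 -0.0595  0.1999] red [ 0.5629 -0.1544  0.2076] z 0.20034966764452355 0.20581415179043677
yaw 102.51198189262105 0.1092387176507085 mid [ 0.55638272 -0.12512075]
```

```bash
sed -i 's/(120,480,200,440)/(129,480,200,440)/' hold2.py
cat >> hold2.py <<'E'
C=Q.mean(0);th=np.radians(100.62);X=np.array([np.cos(th),np.sin(th)]);Y=np.array([-X[1],X[0]])
m=r[:2]+.03*a
print('syr mid in holder',(m-C)@X,(m-C)@Y,'red',(r[:2]-C)@X,(r[:2]-C)@Y,'tip',(tip[:2]-C)@X,(tip[:2]-C)@Y)
t=np.array([.5562,-.1213]);print('tcp in holder',(t-C)@X,(t-C)@Y)
E
python3 hold2.py|tail -4
```

```text
cap px 410 tip [ 0.5417 -0.0529  0.1984] base [ 0.5496 -0.071   0.2009] cen [ 0.5468 -0.0634  0.1999] red [ 0.5629 -0.1544  0.2076] z 0.20072530545866868 0.20581415179043677
yaw 99.99550143012046 0.10375066676228759 mid [ 0.55767491 -0.12486363]
syr mid in holder -0.049573573278954244 0.0005749779018197699 red -0.07957179129170969 0.0009019581140559225 tip 0.024156823658310754 0.0030409518423395333
tcp in holder -0.0457991615028535 0.0013678677969761427
```

Emit:
move_arm:
  commands:
    - [[1,0.06,-1.6,0,-0.009],[1,0,-1.6,0,0],[1,0,-1.7,2.5,0],[1,0,0,2.5,0],[1,0,0,2.5,0],[1,0,0,1.5,0],[1,0,0,0,0],[1,0,0,0,0]]

```text
time: 7.4
tcp_pos: [0.5477, -0.0731, 0.1114]
ee_rot: [0.0, 0.995, 0.1, 0.001]
ft_force: [-0.1, -0.4, -0.8]
opening: 0.0212
```

Run:
```python
from h import *
s=arm.observe();print({k:np.round(v,4) for k,v in s.items() if k in('time','tcp_pos','ee_rot','ft_force','opening')})
C=np.array([.5491,-.0760]);th=np.radians(100.62);X=np.array([np.cos(th),np.sin(th)]);Y=np.array([-X[1],X[0]])
t=s['tcp_pos'][:2];print('tcp in holder',(t-C)@X,(t-C)@Y)
d=shot('wrist','w5.png');np.savez('w5.npz',**d);d2=shot('scene');np.savez('s5.npz',**d2)
b=cv2.resize(d2['frame'][180:320,170:310],(480,480),interpolation=2)
cv2.imwrite('pics/w5.png',cv2.resize(np.hstack([d['frame'][:,160:480],b]),(800,480))[:,:,::-1])
```

```text
{'time': np.float64(7.4), 'tcp_pos': array([ 0.5477, -0.0731,  0.1114]), 'ee_rot': array([2.000e-04, 9.949e-01, 1.004e-01, 7.000e-04]), 'ft_force': array([-0.0518, -0.3746, -0.8306]), 'opening': np.float64(0.0212)}
tcp in holder 0.0030844155621471635 0.0007960133520567347
```

View pics/w5.png

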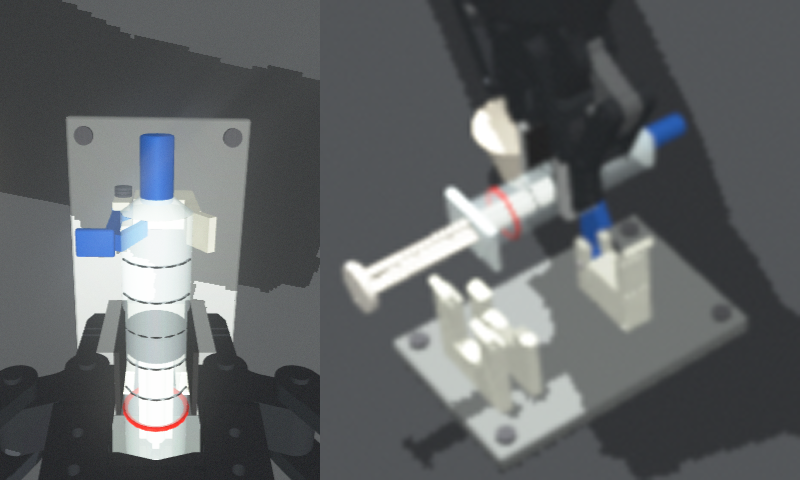

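The cap centre (px 157) sits midway between the front screws (83 and 232), and the flange is above the slot. Pressing down.

Emit:
move_arm:
  commands:
    - [[1,0,0,1.2,0],[1,0,0,1.2,0],[1,0,0,0.8,0],[1,0,0,0.5,0],[1,0,0,0.5,0],[1,0,0,0,0]]

```text
time: 8.25
tcp_pos: [0.5474, -0.0733, 0.0679]
ee_rot: [0.0, 0.995, 0.1, 0.0]
ft_force: [3.5, 0.2, -0.3]
opening: 0.0216
```

Emit:
move_arm:
  commands:
    - [[1,0,0,0.4,0],[1,0,0,0.4,0],[1,0,0,0.4,0],[1,0,0,0,0]]

```text
time: 8.75
tcp_pos: [0.5465, -0.0732, 0.0552]
ee_rot: [-0.0, 0.995, 0.1, -0.001]
ft_force: [1.6, -0.4, -5.3]
opening: 0.0216
```

Emit:
move_arm:
  commands:
    - [[1,0,0,0.2,0],[1,0,0,0.2,0],[1,0,0,0,0],[1,0,0,0,0]]

```text
time: 9.25
tcp_pos: [0.547, -0.0733, 0.0521]
ee_rot: [0.0, 0.995, 0.1, -0.0]
ft_force: [-0.5, 0.0, -2.8]
opening: 0.0216
```

Run:
```python
from h import *
s=arm.observe();print({k:np.round(v,4) for k,v in s.items() if k in('time','tcp_pos','ee_rot','ft_force','moment','opening')})
d=shot('wrist');np.savez('w6.npz',**d);d2=shot('scene');np.savez('s6.npz',**d2)
P=pts(d);hsv=cv2.cvtColor(d['frame'],cv2.COLOR_RGB2HSV)
b=(hsv[...,0]>100)&(hsv[...,0]<130)&(hsv[...,1]>150);n,l,st,ce=cv2.connectedComponentsWithStats(b.astype(np.uint8))
for i in range(1,n):
    if st[i,4]>40: print(st[i],np.percentile(P[l==i][:,2],[5,50,98]))
b=cv2.resize(d2['frame'][180:320,170:310],(480,480),interpolation=2)
cv2.imwrite('pics/w6.png',cv2.resize(np.hstack([d['frame'][:,160:480],b]),(800,480))[:,:,::-1])
```

```text
{'time': np.float64(9.25), 'tcp_pos': array([ 0.547 , -0.0733,  0.0521]), 'ee_rot': array([ 0.000e+00,  9.950e-01,  1.003e-01, -4.000e-04]), 'ft_force': array([-0.4927,  0.0478, -2.7854]), 'moment': array([-0.0349, -0.0708,  0.0103]), 'opening': np.float64(0.0216)}
[ 301  134   32   65 1282] [0.05057753 0.05278144 0.05446952]
[ 198  281   90   52 3087] [0.0750475  0.08213223 0.08357089]
```

View pics/w6.png

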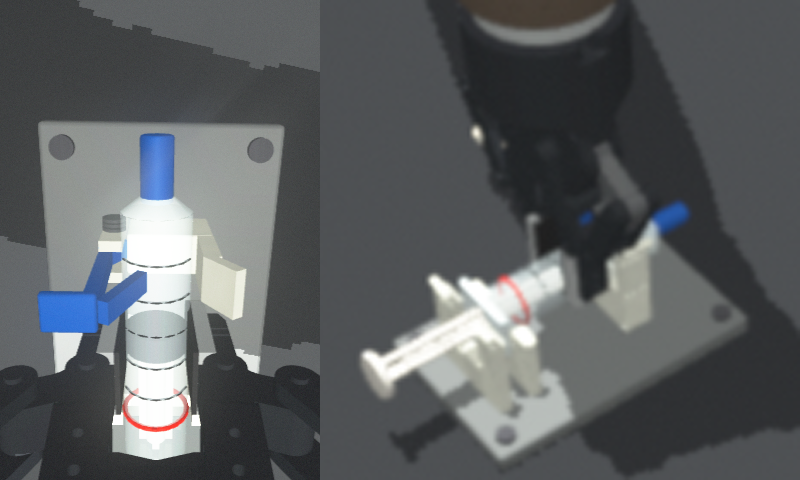

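Jaw closed over the barrel and flange is in the slot. The cap height gives an axis at about 47.6 mm, so I press a touch more to confirm it bottoms out.

Emit:
move_arm:
  commands:
    - [[1,0,0,0.1,0],[1,0,0,0,0],[1,0,0,0,0]]

```text
time: 9.72
tcp_pos: [0.5474, -0.0733, 0.0515]
ee_rot: [0.0, 0.995, 0.1, 0.0]
ft_force: [-0.9, -0.1, -0.6]
opening: 0.0222
```

Emit:
move_arm:
  commands:
    - [[1,0,0,0.1,0],[1,0,0,0,0],[1,0,0,0,0]]

```text
time: 10.1
tcp_pos: [0.5475, -0.0733, 0.0511]
ee_rot: [0.0, 0.995, 0.1, 0.0]
ft_force: [-2.3, 0.6, 5.3]
opening: 0.0217
```

Emit:
move_arm:
  commands:
    - [[1,0,0,0.1,0],[1,0,0,0,0],[1,0,0,0,0]]

```text
time: 10.48
tcp_pos: [0.5475, -0.0733, 0.051]
ee_rot: [0.0, 0.995, 0.1, 0.001]
ft_force: [-4.5, 0.8, 13.0]
opening: 0.0215
```

It bottoms out hard (13 N, TCP 0.051), so it is seated. Release, rise, and move behind the thumb rest to look.

Emit:
move_arm:
  commands:
    - [[1,0,0,-0.2,0],[5,0,0,0,0],[5,0,0,0,0],[5,0,0,0,0],[5,0,0,0,0]]

```text
time: 11.1
tcp_pos: [0.5473, -0.0733, 0.0511]
ee_rot: [-0.0, 0.995, 0.1, -0.0]
ft_force: [0.4, -0.2, -0.5]
opening: 0.0499
```

Emit:
move_arm:
  commands:
    - [[5,0,0,-1.0,0],[5,0,0,-3.0,0],[5,0,0,-4.0,0],[5,0,4.0,-4.0,0],[5,0,4.0,-2.5,0],[5,0,4.5,0,0],[5,0,4.5,0,0],[5,0,0,0,0]]

```text
time: 12.1
tcp_pos: [0.5813, -0.2425, 0.1962]
ee_rot: [0.0, 0.995, 0.099, -0.0]
ft_force: [-0.2, 0.3, -0.4]
opening: 0.0501
```

Run:
```python
from h import *
s=arm.observe();print({k:np.round(v,4) for k,v in s.items() if k in('time','tcp_pos','ee_rot','ft_force','moment','opening')})
d=shot('wrist','w7.png');np.savez('w7.npz',**d)
```

```text
{'time': np.float64(12.1), 'tcp_pos': array([ 0.5813, -0.2425,  0.1962]), 'ee_rot': array([ 1.000e-04,  9.951e-01,  9.880e-02, -1.000e-04]), 'ft_force': array([-0.1713,  0.3468, -0.3708]), 'moment': array([ 0.0539,  0.0607, -0.0359]), 'opening': np.float64(0.0501)}
```

View pics/w7.png

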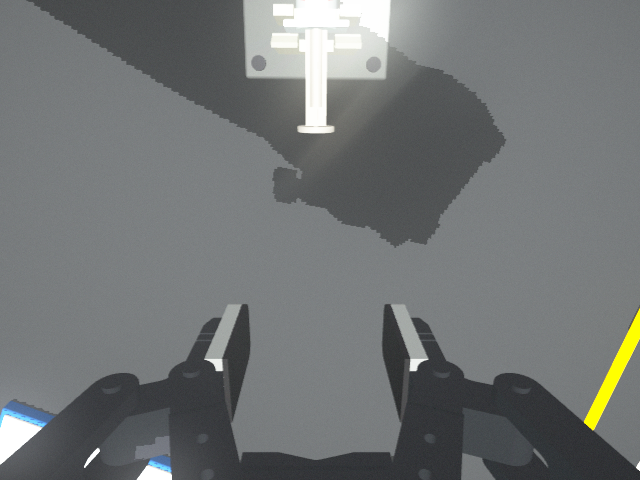

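```bash
cat > fr.py <<'E'
from h import *
C=np.array([.5491,-.0760]);th=np.radians(100.62);X=np.array([np.cos(th),np.sin(th)]);Y=np.array([-X[1],X[0]])
def H(p): p=np.asarray(p)[...,:2]-C; return np.stack([p@X,p@Y],-1)
E
python3 - <<'E'
from fr import *
d=dict(np.load('w7.npz'));P=pts(d);h=H(P)
print('eye',H(d['eye']),d['eye'][2],'tcp',H([.5813,-.2425]))
g=cv2.cvtColor(d['frame'],cv2.COLOR_RGB2GRAY)
print(g[118:140,305],g[100:140,316]);print(g[128,290:342])
for v in (126,127,129,131,132): print(v,'ray z.058',H(ray(d,316,v,.058)).round(4))
m=(h[...,0]<-.08)&(h[...,0]>-.14)&(abs(h[...,1])<.02)&(P[...,2]>.035)
q=np.c_[h[m],P[m][:,2]]
for a in np.arange(-.118,-.08,.002):
    k=(q[:,0]>=a)&(q[:,0]<a+.002)
    if k.sum(): print(round(a,3),k.sum(),q[k].min(0).round(4),q[k].max(0).round(4))
E
```

```text
eye [-0.08920359 -0.00060781] 0.32814205316805845 tcp [-0.16958232 -0.00096342]
[181 182 179 183 182 181 186 229 204 245 246 248 247 248 244 111  97  95
  97  96  94  95] [254 254 254 254 254 254 254 254 254 254 254 254 254 254 254 254 254 254
 254 254 254 254 254 254 254 254 243 251 254 254 254 253 251 159  97  98
 100  99  99 103]
[ 95  96  98  96  95  99  98 166 207 224 230 234 239 240 244 246 248 249
 250 251 252 252 253 253 254 254 254 254 253 253 252 252 252 251 250 249
 248 245 243 241 237 234 226 210 156 115 110 107 110 106 107 106]
126 ray z.058 [-0.1047 -0.0008]
127 ray z.058 [-0.1053 -0.0008]
129 ray z.058 [-0.1065 -0.0008]
131 ray z.058 [-0.1077 -0.0009]
132 ray z.058 [-0.1083 -0.0009]
-0.11 42 [-0.1089 -0.0118  0.0474] [-0.1081  0.0114  0.0605]
-0.108 119 [-0.108  -0.0118  0.0477] [-0.106   0.0114  0.0611]
-0.106 132 [-0.106  -0.0118  0.0413] [-0.104   0.0115  0.0603]
-0.104 71 [-0.104  -0.0066  0.0471] [-0.102   0.0056  0.0561]
-0.102 64 [-0.1019 -0.0066  0.0473] [-0.1001  0.0056  0.0552]
-0.1 60 [-0.0997 -0.0065  0.0466] [-0.0982  0.0056  0.0553]
-0.098 69 [-0.0979 -0.0065  0.0468] [-0.096   0.0063  0.055 ]
-0.096 77 [-0.096  -0.0064  0.0472] [-0.094   0.0063  0.0554]
-0.094 62 [-0.0936 -0.0064  0.0473] [-0.0923  0.0063  0.0561]
-0.092 65 [-0.0918 -0.0064  0.0463] [-0.09    0.0063  0.056 ]
-0.09 1268 [-0.09   -0.0063  0.0469] [-0.0881  0.0064  0.3281]
-0.088 62 [-0.0876 -0.0063  0.0469] [-0.0863  0.0063  0.0557]
-0.086 74 [-0.0858 -0.0063  0.0472] [-0.084   0.0064  0.0555]
-0.084 72 [-0.084  -0.0062  0.0464] [-0.0821  0.0063  0.0551]
-0.082 67 [-0.0818 -0.0062  0.0476] [-0.08    0.0064  0.0548]
```

The thumb rest is at px (316,128), centred at holder x −106.6 mm, y ≈ 0. Gripping the rod just ahead of it.

Emit:
move_arm:
  commands:
    - [[5,-0.07,-3.0,0,0],[5,0,-3.0,0,0],[5,0,-1.7,3,0],[5,0,0,4,0],[5,0,0,4,0],[5,0,0,3,0],[5,0,0,1.4,0],[5,0,0,0,0]]

```text
time: 13.15
tcp_pos: [0.5649, -0.1639, 0.0423]
ee_rot: [-0.0, 0.995, 0.101, -0.0]
ft_force: [0.3, 0.8, 0.5]
opening: 0.0499
```

Emit:
move_arm:
  commands:
    - [[0.5,0,0,0,0],[0.5,0,0,0,0],[0.5,0,0,0,0],[0.5,0,0,0,0],[0.5,0,0,0,0],[0.5,0,0,0,0],[0.5,0,0,0,0]]
  squeeze: 80

```text
time: 14.02
tcp_pos: [0.5655, -0.1648, 0.0426]
ee_rot: [0.0, 0.995, 0.1, 0.0]
ft_force: [1.2, -2.3, 3.6]
opening: 0.0095
```

Run:
```python
from fr import *
s=arm.observe();print({k:np.round(v,4) for k,v in s.items() if k in('time','tcp_pos','ee_rot','ft_force','moment','opening')},H(s['tcp_pos']))
d=shot('wrist','w8.png');np.savez('w8.npz',**d)
```

```text
{'time': np.float64(14.025), 'tcp_pos': array([ 0.5655, -0.1648,  0.0426]), 'ee_rot': array([3.000e-04, 9.950e-01, 1.002e-01, 3.000e-04]), 'ft_force': array([ 1.1608, -2.3033,  3.5832]), 'moment': array([-0.4522, -0.3367, -0.0671]), 'opening': np.float64(0.0095)} [-0.09029394  0.00027186]
```

View pics/w8.png

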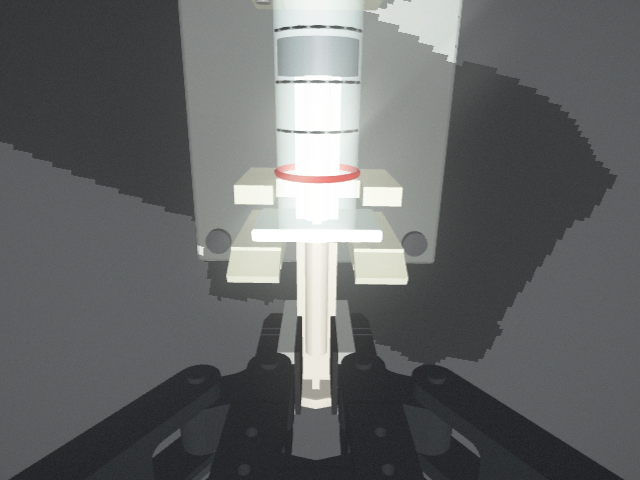

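The rod is held between the pads, with the rest behind them. The stopper band is at rows 37–77 and the red ring at row 173. Measuring both edges numerically.

```bash
cat > st.py <<'E'
from fr import *
def st(d,show=True):
    f=d['frame'].astype(int);g=f.sum(2)/3
    hsv=cv2.cvtColor(d['frame'],cv2.COLOR_RGB2HSV)
    red=((hsv[...,0]<8)|(hsv[...,0]>172))&(hsv[...,1]>90)&(hsv[...,2]>80);red[:,:250]=0;red[:,390:]=0
    v,u=np.nonzero(red);um=(u.min()+u.max())/2;k=abs(u-um)<6
    rr=v[k].mean();print('red row',rr,v[k].min(),v[k].max(),'col',um,'x',H(ray(d,um,rr,.0592)).round(4))
    if show:
        for c in (-28,28):
            col=g[:260,int(um+c)-3:int(um+c)+4].mean(1);print(c,col.astype(int).tolist())
    return um,rr
if __name__=='__main__':
    import sys
    d=dict(np.load(sys.argv[1]));um,rr=st(d)
E
python3 st.py w8.npz
```

```text
red row 179.60416666666666 177 182 col 317.0 x [-0.0308  0.0002]
-28 [233, 233, 233, 233, 233, 232, 233, 233, 233, 230, 228, 229, 228, 229, 228, 228, 229, 228, 229, 229, 229, 229, 229, 229, 229, 228, 195, 109, 121, 171, 227, 229, 229, 229, 229, 229, 219, 175, 175, 175, 175, 175, 175, 175, 175, 175, 175, 175, 176, 176, 176, 175, 177, 175, 176, 176, 177, 178, 177, 177, 177, 177, 176, 177, 178, 178, 178, 178, 179, 178, 179, 180, 180, 180, 180, 180, 201, 230, 231, 229, 178, 126, 148, 211, 231, 231, 231, 231, 231, 232, 231, 232, 232, 232, 232, 232, 233, 233, 233, 233, 233, 233, 233, 233, 234, 233, 233, 233, 233, 233, 234, 233, 233, 234, 234, 234, 234, 234, 234, 234, 234, 234, 234, 234, 234, 234, 234, 234, 234, 229, 163, 138, 165, 233, 235, 235, 235, 234, 235, 234, 234, 234, 235, 234, 234, 234, 235, 234, 235, 234, 234, 234, 235, 234, 235, 235, 235, 235, 235, 235, 235, 235, 235, 235, 222, 216, 218, 219, 220, 220, 229, 242, 243, 236, 193, 181, 185, 186, 187, 188, 204, 243, 253, 253, 253, 253, 253, 253, 253, 253, 253, 253, 253, 253, 253, 253, 253, 242, 239, 240, 239, 239, 239, 239, 240, 239, 
[... 873 characters left out ...]
 236, 235, 236, 236, 236, 236, 236, 236, 236, 235, 205, 174, 181, 228, 237, 236, 236, 237, 236, 237, 237, 237, 236, 236, 235, 235, 235, 235, 234, 234, 235, 234, 234, 234, 234, 234, 233, 233, 233, 233, 233, 233, 233, 232, 224, 210, 209, 209, 209, 209, 213, 234, 239, 236, 189, 151, 154, 156, 155, 155, 165, 222, 253, 253, 253, 253, 253, 253, 253, 253, 253, 253, 253, 253, 253, 253, 253, 252, 233, 233, 234, 233, 233, 234, 233, 234, 233, 233, 232, 226, 226, 227, 227, 227, 227, 227, 227, 227, 227, 227, 227, 227, 226, 227, 229, 229, 229, 229, 230, 240, 254, 255, 255, 255, 255, 255, 255, 255, 255, 255, 255, 255, 190, 171, 171, 170, 170, 169, 168, 168, 168, 167, 167, 166, 166, 166, 166, 164, 164, 164]
```

Run:
```python
from fr import *
d=dict(np.load('w8.npz'));print('eye',H(d['eye']),d['eye'][2])
for v,z in((36.7,.0537),(36.7,.0561),(76.5,.0537),(27.7,.0561),(81.5,.0561),(131.3,.0561),(177.5,.0561)): print(v,z,H(ray(d,345,v,z)).round(4))
```

```text
eye [-0.00983056  0.00092747] 0.174552309479735
36.7 0.0537 [ 0.0059 -0.0065]
36.7 0.0561 [ 0.0056 -0.0064]
76.5 0.0537 [-0.0038 -0.0069]
27.7 0.0561 [ 0.0077 -0.0063]
81.5 0.0561 [-0.0052 -0.0068]
131.3 0.0561 [-0.0179 -0.0072]
177.5 0.0561 [-0.0306 -0.0077]
```

Red line at −30.6 mm, stopper front at +5.8 mm, so the plunger is at about 39.6 mm (the thumb rest gives 39.5). Draw needed: 36.4 mm plus whatever the flange shifts. Pulling gently.

Emit:
move_arm:
  commands:
    - [[0.5,0,0.3,0,0],[0.5,0,0.5,0,0],[0.5,0,0.5,0,0],[0.5,0,0.5,0,0],[0.5,0,0.5,0,0],[0.5,0,0.5,0,0],[0.5,0,0.5,0,0],[0.5,0,0.2,0,0]]

```text
time: 15.08
tcp_pos: [0.5714, -0.1974, 0.0415]
ee_rot: [-0.002, 0.995, 0.101, -0.001]
ft_force: [-1.2, 12.2, 3.9]
opening: 0.0093
```

Run:
```python
from fr import *
from st import st
s=arm.observe();print({k:np.round(v,4) for k,v in s.items() if k in('time','tcp_pos','ft_force','opening')},H(s['tcp_pos']),'pull',s['ft_force'][:2]@X)
d=shot('wrist');np.savez('w9.npz',**d);um,rr=st(d,True)
```

```text
{'time': np.float64(15.075), 'tcp_pos': array([ 0.5714, -0.1974,  0.0415]), 'ft_force': array([-1.2077, 12.216 ,  3.945 ]), 'opening': np.float64(0.0093)} [-0.12343123  0.00040956] pull 12.229324177856387
red row 60.57446808510638 57 64 col 320.5 x [-0.0337  0.    ]
-28 [228, 228, 228, 227, 202, 117, 121, 155, 214, 229, 228, 228, 229, 228, 228, 229, 229, 229, 229, 229, 229, 230, 229, 229, 229, 229, 229, 229, 229, 229, 229, 230, 229, 230, 229, 214, 177, 177, 177, 177, 179, 178, 177, 177, 179, 179, 178, 178, 179, 180, 180, 180, 181, 180, 181, 182, 179, 150, 132, 134, 136, 136, 137, 133, 130, 147, 186, 186, 186, 187, 188, 188, 189, 188, 192, 230, 253, 253, 253, 253, 253, 253, 253, 253, 253, 253, 253, 253, 253, 253, 253, 253, 253, 246, 240, 238, 238, 239, 238, 238, 239, 239, 239, 239, 239, 239, 239, 239, 239, 239, 239, 239, 239, 240, 239, 237, 231, 231, 232, 232, 236, 254, 255, 255, 255, 255, 255, 255, 255, 255, 255, 255, 255, 255, 255, 250, 247, 247, 247, 247, 247, 247, 247, 247, 247, 247, 247, 247, 247, 244, 167, 167, 167, 167, 167, 167, 168, 167, 168, 169, 169, 170, 170, 171, 172, 172
[... 948 characters left out ...]
, 240, 240, 240, 240, 241, 241, 241, 242, 241, 241, 240, 236, 236, 236, 237, 242, 254, 255, 255, 255, 255, 255, 255, 255, 255, 255, 255, 255, 255, 255, 247, 250, 250, 250, 250, 249, 249, 249, 249, 249, 249, 249, 247, 247, 241, 177, 176, 175, 174, 173, 173, 171, 170, 169, 169, 168, 168, 166, 166, 166, 165, 165, 165, 163, 164, 164, 163, 162, 162, 162, 162, 161, 160, 159, 160, 159, 156, 149, 141, 129, 102, 101, 101, 99, 99, 99, 98, 97, 97, 95, 95, 94, 94, 94, 94, 92, 93, 91, 91, 91, 91, 91, 89, 88, 88, 88, 87, 87, 86, 85, 86, 85, 85, 85, 84, 84, 84, 84, 84, 83, 83, 83, 83, 81, 82, 81, 82, 82, 80, 81, 81, 81, 79, 79, 80, 79, 80, 80, 79, 80, 80, 78, 80, 78, 79, 78, 79, 78, 79, 79, 78, 78, 78, 78]
```

The flange is now against the rear plate (red at −33.7 mm). The stopper front is about 6 mm short of the red line.

Emit:
move_arm:
  commands:
    - [[0.5,0,0.3,0,0],[0.5,0,0.2,0,0],[0.5,0,0.1,0,0],[0.5,0,0,0,0],[0.5,0,0,0,0],[0.5,0,0,0,0]]

```text
time: 15.88
tcp_pos: [0.5725, -0.2028, 0.0414]
ee_rot: [-0.002, 0.995, 0.101, -0.001]
ft_force: [-2.3, 12.6, 4.5]
opening: 0.0094
```

```bash
cat > chk.py <<'E'
import sys
from fr import *
from st import st
s=arm.observe();print({k:np.round(v,4) for k,v in s.items() if k in('time','tcp_pos','ft_force','opening')},H(s['tcp_pos']),'pull',s['ft_force'][:2]@X)
d=shot('wrist',sys.argv[1]+'.png');np.savez(sys.argv[1]+'.npz',**d);print('eye',H(d['eye']),d['eye'][2]);um,rr=st(d,False)
g=d['frame'].astype(int)
for c in (-28,28,-34,34,-20,20):
    k=int(round(um+c));print(c,'R',g[:70,k-1:k+2,0].mean(1).astype(int).tolist(),'\n   G',g[:70,k-1:k+2,1].mean(1).astype(int).tolist()) if abs(c)==28 else 0
cv2.imwrite('pics/'+sys.argv[1]+'c.png',cv2.resize(d['frame'][:150,240:400],(800,750),interpolation=2)[:600,:,::-1])
E
python3 chk.py w10
```

```text
{'time': np.float64(15.875), 'tcp_pos': array([ 0.5725, -0.2028,  0.0414]), 'ft_force': array([-2.2724, 12.6485,  4.4967]), 'opening': np.float64(0.0094)} [-0.12893684  0.00037553] pull 12.850673762863984
eye [-0.04917915  0.00086201] 0.1737480683064781
red row 36.64835164835165 33 41 col 320.0 x [-0.0337  0.0003]
-28 R [225, 224, 224, 225, 224, 224, 225, 225, 224, 225, 225, 225, 225, 224, 225, 225, 224, 225, 226, 225, 225, 226, 224, 225, 225, 226, 227, 227, 227, 226, 228, 227, 227, 219, 202, 215, 219, 218, 217, 209, 196, 177, 175, 175, 175, 173, 176, 175, 177, 175, 178, 177, 178, 178, 180, 177, 180, 179, 180, 180, 182, 180, 182, 181, 181, 183, 182, 186, 185, 185] 
   G [232, 232, 231, 232, 232, 231, 232, 233, 232, 232, 232, 232, 233, 231, 232, 232, 232, 232, 233, 233, 232, 233, 232, 232, 232, 232, 234, 234, 234, 233, 234, 233, 233, 208, 81, 82, 82, 83, 85, 86, 86, 90, 136, 185, 185, 184, 186, 184, 187, 185, 187, 187, 187, 187, 189, 187, 189, 189, 189, 190, 192, 191, 192, 192, 193, 192, 192, 195, 195, 195]
28 R [225, 225, 225, 226, 225, 225, 226, 226, 227, 226, 226, 226, 227, 227, 226, 226, 226, 225, 226, 226, 226, 226, 226, 227, 226, 226, 226, 226, 227, 227, 227, 226, 228, 226, 215, 217, 224, 226, 225, 222, 217, 206, 192, 197, 186, 187, 187, 189, 189, 189, 189, 190, 190, 192, 193, 192, 193, 195, 195, 196, 196, 197, 197, 199, 199, 200, 199, 199, 199, 198] 
   G [232, 232, 233, 233, 233, 233, 233, 232, 233, 233, 234, 233, 233, 233, 233, 233, 233, 233, 233, 234, 234, 234, 233, 233, 234, 233, 233, 233, 233, 233, 234, 233, 234, 231, 170, 120, 121, 123, 124, 127, 127, 127, 136, 191, 196, 197, 197, 198, 197, 198, 198, 200, 200, 201, 203, 201, 204, 205, 204, 207, 206, 207, 206, 208, 209, 209, 208, 208, 208, 209]
```

Run:
```python
from fr import *
for n,u,fr,rd in(('w8',345,36.7,177.5),('w9',348.5,36,61.5),('w9',292.5,35.3,61),('w10',292,40,37.9),('w10',348,40.8,38.4)):
    d=dict(np.load(n+'.npz'));a=H(ray(d,u,fr,.0537))[0];b=H(ray(d,u,rd,.0561))[0];print(n,a.round(4),b.round(4),'front-red mm',(a-b)*1e3)
```

```text
w8 0.0059 -0.0306 front-red mm 36.52461114207775
w9 -0.0272 -0.0336 front-red mm 6.327307638534861
w9 -0.0273 -0.0337 front-red mm 6.373122889604631
w10 -0.0339 -0.0337 front-red mm -0.18245608458762608
w10 -0.0339 -0.0336 front-red mm -0.25124491894309986
```

View pics/w10c.png

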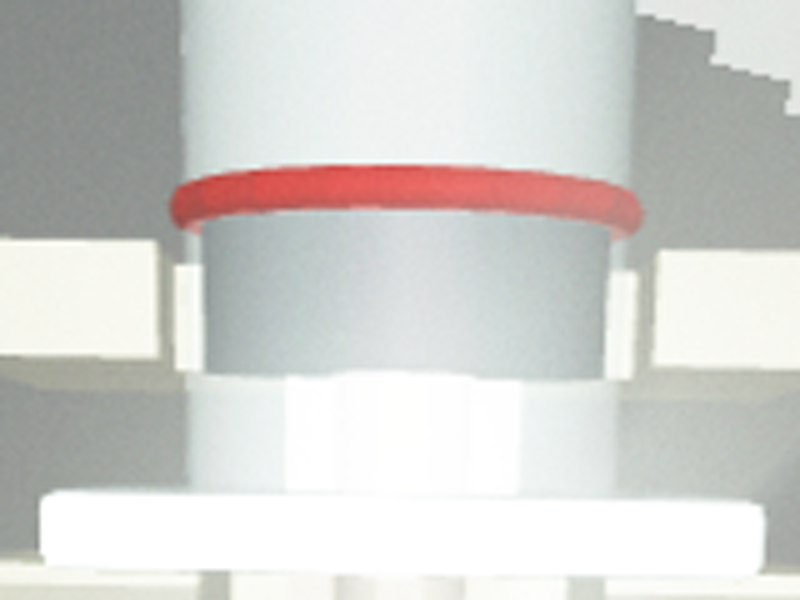

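The ring hides the front edge, so it is better to use the visible rear edge plus the stopper length measured earlier.

```bash
cat > rear.py <<'E'
import sys
from fr import *
from st import st
def edge(g,u,lo,hi):
    c=g[:,u-1:u+2].mean(1);dd=np.abs(np.diff(c));k=lo+dd[lo:hi].argmax();w=dd[k-2:k+3];return (w*np.arange(k-2,k+3)).sum()/w.sum()+.5
def rear(n,lo,hi,fl=None):
    d=dict(np.load(n+'.npz'));g=d['frame'].astype(float).mean(2);hsv=cv2.cvtColor(d['frame'],cv2.COLOR_RGB2HSV)
    red=((hsv[...,0]<8)|(hsv[...,0]>172))&(hsv[...,1]>90)&(hsv[...,2]>80)
    um=st(d,False)[0]
    for c in(-32,-28,28,32):
        u=int(um+c);e=edge(g,u,lo,hi);v=np.nonzero(red[:,u-1:u+2])[0]
        z=.047+np.sqrt(.0105**2-(abs(c)/42*.0122)**2);zr=.047+np.sqrt(1-(c/42)**2)*.0122
        a=H(ray(d,u,e,z))[0];r=H(ray(d,u,(v.min()+v.max())/2,zr))[0]
        o=''
        if fl: f=edge(g,u,*fl);o='front-red %.2f len %.2f'%((H(ray(d,u,f,z))[0]-r)*1e3,(H(ray(d,u,f,z))[0]-a)*1e3)
        print(n,c,round(e,1),'rear-red mm %.2f'%((a-r)*1e3),o)
if __name__=='__main__':
    rear('w8',72,79,(33,40));rear('w9',71,79,(32,40));rear('w10',68,82)
E
python3 rear.py
```

```text
red row 179.60416666666666 177 182 col 317.0 x [-0.0308  0.0002]
w8 -32 75.9 rear-red mm 26.57 front-red 36.25 len 9.68Traceback (most recent call last):
  File "rear.py", line 18, in <module>
    rear('w8',72,79,(33,40));rear('w9',71,79,(32,40));rear('w10',68,82)
    ~~~~^^^^^^^^^^^^^^^^^^^^
  File "rear.py", line 13, in rear
    a=H(ray(d,u,e,z))[0];r=H(ray(d,u,(v.min()+v.max())/2,zr))[0]
                                      ~~~~~^^
    return umr_minimum(a, axis, None, out, keepdims, initial, where)
ValueError: zero-size array to reduction operation minimum which has no identity
```

```bash
sed -i "s/hsv\[...,1\]>90)&(hsv\[...,2\]>80)/hsv[...,1]>45)\&(hsv[...,2]>80)/; s/e=edge(g,u,lo,hi);v=np/e=edge(g,u,lo,hi);v=np/" rear.py; sed -i "s/z=.047+np.sqrt(.0105/if not len(v): continue\n        z=.047+np.sqrt(.0105/" rear.py; python3 rear.py
```

```text
red row 179.60416666666666 177 182 col 317.0 x [-0.0308  0.0002]
w8 -32 75.9 rear-red mm 25.72 front-red 35.40 len 9.68
w8 -28 76.2 rear-red mm 25.48 front-red 35.19 len 9.71
w8 28 76.3 rear-red mm 25.45 front-red 35.18 len 9.73
w8 32 76.3 rear-red mm 25.74 front-red 35.51 len 9.77
red row 60.57446808510638 57 64 col 320.5 x [-0.0337  0.    ]
w9 -32 74.5 rear-red mm -3.00 front-red 6.56 len 9.57
w9 -28 74.8 rear-red mm -3.20 front-red 6.39 len 9.59
w9 28 75.6 rear-red mm -3.15 front-red 6.51 len 9.66
w9 32 75.6 rear-red mm -3.15 front-red 6.48 len 9.63
red row 36.64835164835165 33 41 col 320.0 x [-0.0337  0.0003]
w10 -32 74.7 rear-red mm -8.65 
w10 -28 74.9 rear-red mm -8.63 
w10 28 75.8 rear-red mm -8.86 
w10 32 75.8 rear-red mm -8.68
```

Rear edge is 8.7 mm behind red; with the 9.6 mm apparent stopper length the front is 0.3–0.9 mm short (TCP travel also says 0.9). A small final pull, then settle.

Emit:
move_arm:
  commands:
    - [[0.5,0,0.07,0,0],[0.5,0,0,0,0],[0.5,0,0,0,0],[0.5,0,0,0,0],[0.5,0,0,0,0],[0.5,0,0,0,0],[0.5,0,0,0,0],[0.5,0,0,0,0]]

```text
time: 16.92
tcp_pos: [0.5726, -0.2033, 0.0414]
ee_rot: [-0.002, 0.995, 0.101, -0.001]
ft_force: [-2.5, 14.6, 4.8]
opening: 0.0095
```

```bash
python3 chk.py w11 | head -3
python3 - <<'E'
from rear import *
rear('w11',68,82)
d=dict(np.load('w11.npz'));P=pts(d);h=H(P)
d2=shot('scene');t=shot('top');np.savez('t11.npz',**t)
Pt=pts(t);hs=cv2.cvtColor(t['frame'],cv2.COLOR_RGB2HSV);b=(hs[...,0]>100)&(hs[...,0]<130)&(hs[...,1]>150);b[:,:300]=0;b[:,460:]=0
n,l,st_,ce=cv2.connectedComponentsWithStats(b.astype(np.uint8))
for i in range(1,n):
    if st_[i,4]>8: print('blue',st_[i],H(Pt[l==i]).mean(0).round(4),np.percentile(Pt[l==i][:,2],[10,50,90]).round(4))
k=(abs(h[...,1])<.004)&(h[...,0]>-.03)&(h[...,0]<-.015)&(P[...,2]<.1)&(P[...,2]>.03);print('barrel top z',np.median(P[k][:,2]))
w=cv2.resize(d['frame'][:300,160:480],(480,450));s=cv2.resize(d2['frame'][190:330,160:260],(320,450),interpolation=2)
cv2.imwrite('pics/fin.png',np.hstack([w,s])[:,:,::-1])
E
```

```text
{'time': np.float64(16.925), 'tcp_pos': array([ 0.5726, -0.2033,  0.0414]), 'ft_force': array([-2.4578, 14.6216,  4.7696]), 'opening': np.float64(0.0095)} [-0.12948208  0.00035509] pull 14.824066993171353
eye [-0.04976965  0.00086109] 0.17374603860904236
red row 34.5 31 38 col 320.5 x [-0.0338  0.0001]
red row 34.5 31 38 col 320.5 x [-0.0338  0.0001]
w11 -32 74.7 rear-red mm -9.11 
w11 -28 74.9 rear-red mm -9.34 
w11 28 75.7 rear-red mm -9.28 
w11 32 75.7 rear-red mm -9.34 
blue [354 253  11   7  58] [0.0608 0.0003] [0.0506 0.053  0.0555]
blue [376 253  11  13  82] [0.0308 0.0233] [0.0629 0.081  0.0833]
barrel top z 0.05935218307223838
```

View pics/fin.png

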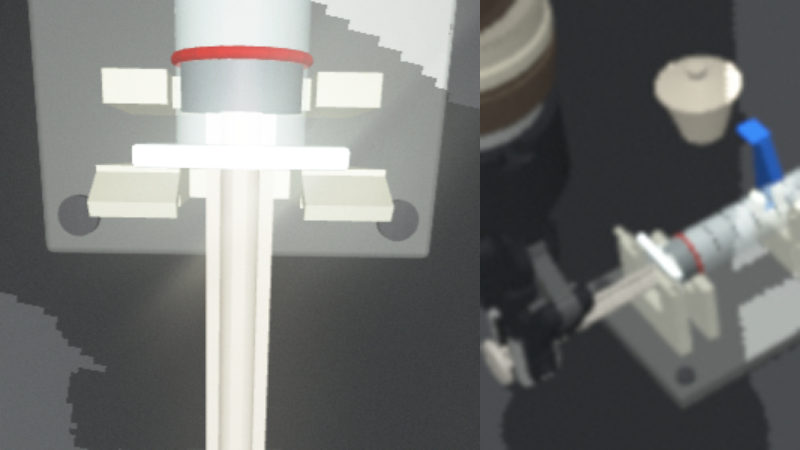

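```bash
python3 -c "
from rig import arm
print(arm.observe()['ft_force'],arm.observe()['opening']);print(arm.sign_off())"
```

```text
[-1.85673829 14.16122149  5.15953042] 0.00922733020174465
the job is handed in; nothing more can be done
None
```

The syringe is seated in the holder with its plunger drawn to the red line. I handed the job in at about 17 s with the arm still holding it there. No verdict was reported.

I pressed the barrel in past the blue jaw until it bottomed out at 13 N. I then gripped the plunger rod just ahead of the thumb rest and drew it back.

**Last checks**
- **Seating:** the top of the barrel measured 59.4 mm above the bench, so its axis is at about 47.2 mm against 47 mm specified. The jaw is back over the barrel and the flange bears on the rear plate.
- **Stopper position:** the rear edge of the stopper is 9.3 mm behind the middle of the red line. That puts the front edge within about 0.3 mm of the line.
- **Holding force:** the pull was 14.2–14.8 N, which matches the expected 12 N of vacuum plus 2.5 N of seal friction.

**What disagreed**
- **Direct edge reading:** just before the final pull, reading the front edge directly put the stopper 0.2 mm past the line, but the red ring partly hides that edge there. The rear edge put it 0.3–0.9 mm short and the arm's travel 0.9 mm short, so I trusted those and pulled a further 0.5 mm.
- **Stopper length:** it looked about 9.6 mm long in the images against the stated 9 mm, which is why I give ±0.3 mm.

I did not measure the beaker, crucible and jar again at the end. The arm's path stayed clear of them, and the crucible is visible standing in the last picture.

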